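# Cure the bottle seals on the hand-cranked carousel

### The arm

A 7-joint arm with a two-finger parallel gripper is mounted at the origin on the work surface. World frame = base frame: x ahead of the robot, y to its left, z up, the work surface at z = 0. Lengths are in m, angles in rad, forces in N, time in s.
With the tool pointing down it reaches from about 0.4 to 0.875 m from the base axis. Payload 19.3 kg.
Tool frame: the origin (TCP) lies at the very end of the fingers, on their centre line; the grasp point (between the pads) lies 19 mm behind it; z points along the fingers, y is the line along which they close (so a half turn about z gives the same grasp; the last joint's range is limited). The gripper opens to 85 mm and grips with 20 to 120 N. Pads are 22 mm wide; open, the fingers measure 114 mm over their backs; the gripper's body (76 mm by 85 mm) begins 54 mm behind the grasp point. The pads swing forward as they close: fully open they stand 13 mm farther back than shut.
Start: joints at [1.188, 0.521, -0.036, 1.599, 0.021, 1.021, -0.113], TCP at [0.192, -0.595, 0.231] pointing down, gripper open.
Joint ranges: [-2.91, 2.91], [-0.3, 2.13], [-1.5, 1.42], [0.17, 2.43], [-1.26, 4.41], [0.16, 1.93], [-2.52, 2.52]. Speed limits (rad/s): [1.89, 1.89, 2.39, 2.39, 3.01, 3.01, 3.01].

### API

Orientations are given as [roll, pitch, yaw] about the fixed x, y, z axes, in that order (R = Rz(yaw) Ry(pitch) Rx(roll)).
In Python, from workcell import monitor, optics, workorder gives the robot as it stands.
- The arm moves only by the tool apply_moves, never from a script. Its arguments are lists of equal length, an entry for each row: "linear": the shift along the tool's x, y, z each as a share of 0.1 m, from -1 to 1, a list of three; "delta_rot": the turn, a rotation vector about the tool's x, y, z each as a share of 120 degrees, from -1 to 1, a list of three. A call has exactly 5 rows; each row is the pose to reach, as a shift and turn from the pose commanded when the call began, along the tool's axes at that moment; what a row does not reach only later rows make up. A row lasts 1/12 s, in which the tool goes at most 41.7 mm and 7.16 degrees, less where a joint would pass 70% of its speed; a pose out of reach is approached as far as the arm can. A call with a number of a shift or a turn outside -1 to 1 is refused whole. A call with a gripper value outside its range is refused whole. "gripper" is the opening, from -1 (shut) to 1 (fully open), set as the call begins (left out, the last holds). The fingers move at their own pace and stop on an object; "force" is the grip in N (left out, the last holds). Time passes only in rows, so rows that repeat a pose let the fingers close, or fill a call up. It gives the time, the measured TCP pose, the force, the opening and the grip force at its end, in the units of the state.
- monitor.observe(): the state, without advancing time (a new reading comes with each control period).
- optics.grab_frame(name): name is "scene" or "top" or "wrist"; returns (picture, depth): 384x512x3 uint8, red, green, blue; 384x512 float32, m along the optical axis (not along the pixel's ray), 0 where there is no reading.
- optics.camera_info(name): a dict with "fx", "fy", "cx", "cy" (pixels), "D" ([k1, k2, p1, p2, k3] as OpenCV has them; the pictures are not rectified), "rvec" (rotation vector, rad) and "tvec" (3), from world to camera coordinates, as OpenCV has them; the wrist camera has in their place "T_tool_cam" (4x4, takes a point from camera to tool coordinates, whose origin is the TCP and whose axes are the flange's). Camera axes: x right, y down, z forward; pixel columns grow to the right and rows downward; lengths in m; the calibration is good to about 2 mm. A picture is of the moment at which its call begins: read the wrist's pose just before it. camera_info takes no time and is no camera call.
- workorder.job_done(): hands the job in; it is judged then, once.
The state is a dict: "clock": time; "qpos": joint angles; "qd": joint speeds; "joint_efforts": joint torques, N m; "position": TCP position; "tool_rot": TCP orientation; "force": force on the tool from outside, world axes, zero at the start; "moment": the same for the moment, N m; "grip_width": finger opening in m; "finger_force": force on a finger pad.
Only numpy, scipy, OpenCV 4.12 (cv2) and the standard library are available. Lean on these libraries where they do the work, as an engineer would, in place of code of your own. Each camera call takes 0.05 s, during which the arm holds its last target. There are 200 camera calls.

### The job

The UV lamp is curing the fresh stopper seals of the bottles standing on the carousel. Take the crank handle and turn the carousel counter-clockwise (seen from above) at 20 rpm; keep the carousel itself, not just the crank, within 17 to 23 rpm for six seconds without a break, and never let it race past 28 rpm. Then bring it to rest with its pointer at the index post and let go of the crank; work it by the crank alone, leave the bottles upright in their pockets and untouched, and do not disturb the wiper or the other things on the bench.

Things in the scene. Friction and masses are not known exactly. Their poses are not given: they have to be found in the camera images.
- base: Fixed base: dark steel foot plate 370 x 370 x 12 mm under a round grey housing. Origin: centre of its underside, on the bench; the vertical axis of carousel and crank passes through it. On its own +x side stands the index post, on its own +y side a grey lamp head (120 x 50 x 50 mm, top at 178 mm, inner face 182 mm from the axis). Place and yaw vary (+-0.7 rad).
- index (a point): The mark: the nose of the index post (steel upright 16 x 30 mm, 75 mm high, fixed to the base), 176 mm from the axis, 64 mm above the bench. The pointer's tip comes to this very point when the carousel stands at the mark.
- pointer (a point): Tip of the carousel's pointer, a flat dark steel bar 14 mm wide let into the disc along its +x radius, between two pockets, and jutting 11 mm past the rim: 176 mm from the axis, 64 mm above the bench; it turns with the carousel.
- disc: The carousel's aluminium disc, 330 mm across, 16 mm thick, its top 64 mm above the bench, with six black pocket rings (59 mm across, 14 mm high) on a circle of 98 mm radius, four of them holding bottles. Origin on the axis, under the disc, 48 mm above the bench. Moment of inertia of carousel with bottles: nominally 0.063 kg m2, up to a third more or less from start to start.
- carousel (a joint): Angle the carousel (disc, hub column, bottles) has turned since the start, rad, counter-clockwise from above positive, counting on over several turns; 0 at the start, wherever the pointer then stands. The hub is 72 mm across and rises to 192 mm. Bearing drag: 0.008 N m dry friction plus 0.015 N m per rad/s; the wiper (see shoe) adds more.
- crank (a joint): Angle of the crank relative to the carousel, rad, counter-clockwise positive, endless; 0: handle over the pointer. Soft-start oil coupling in the hub: torque on the carousel = 0.08 N m per rad/s of this joint's speed. So the carousel follows the crank with lag (0.7 s) and slip: 2.1 rad/s takes nominally 3.3 rad/s at the crank (2.9 to 4.1). Let go, both coast on.
- handle (a point): Middle of the upright wooden crank handle, a sleeve spinning freely on its pin: 27 mm in diameter, from 210 to 284 mm above the bench, this point at 250 mm, 85 mm from the axis. The flat crank arm below it (24 mm wide) lies at 195 to 206 mm, above the bottles; nothing of the machine is higher than the handle.
- bottle1: Clear-glass corked bottle, 48 mm in diameter, 105 mm high, nominally 0.16 kg, standing loose in a pocket of the carousel (1.5 mm play all round) with its foot 64 mm and its cork's top about 170 mm above the bench. Origin: centre of its underside.
- bottle2: Amber-glass corked bottle, 48 mm in diameter, 105 mm high, nominally 0.16 kg, standing loose in a pocket of the carousel (1.5 mm play all round) with its foot 64 mm and its cork's top about 170 mm above the bench. Origin: centre of its underside.
- bottle3: Green-glass corked bottle, 48 mm in diameter, 105 mm high, nominally 0.16 kg, standing loose in a pocket of the carousel (1.5 mm play all round) with its foot 64 mm and its cork's top about 170 mm above the bench. Origin: centre of its underside.
- bottle4: Clear-glass corked bottle, 48 mm in diameter, 105 mm high, nominally 0.16 kg, standing loose in a pocket of the carousel (1.5 mm play all round) with its foot 64 mm and its cork's top about 170 mm above the bench. Origin: centre of its underside.
- shoe (a point): Underside of the felt shoe of the drip wiper: a hinged steel arm 125 mm long from a post at the base's -x, -y corner, whose shoe (46 x 24 mm, brass weight on top, up to 113 mm above the bench) rests by its own weight on the disc near the rim, 150 mm from the axis, on the base's -y side. Its dry friction on the carousel: nominally 0.055 N m, but anything from 0.02 to 0.13 N m. Leave it in place.
- reagent: Bystander: tall amber bottle, 90 mm in diameter, 190 mm high, on the bench to the left of the carousel. Origin: centre of its underside.
- tripod: Bystander: black iron tripod, 135 mm plate on three splayed legs, 134 mm high, on the bench to the right of the carousel. Origin: bench height, under the middle of its plate.
Mind the look-alikes: they are no part of the job. What is shaped like the bottle1 but red is not meant. Leave any purple look-alike of the bottle4 alone.

How it is judged:
By the outcome, as a careful person would: the job done as asked, in the order asked, and still so for the second after the job is handed in, with the robot touching nothing.
It also fails if it takes over 56 s, if anything falls off the work surface, if the arm or the gripper's body presses on something with over 40 N, if the wrist force passes 120 N, or if a joint passes its speed limit or range.

## Working session

There is one attempt and no reset: what is moved stays moved. The work goes in short steps, Python scripts to look and compute and a tool call to move; the robot and the scene stay as the last step left them, time stands still between calls to the robot, and variables do not carry over. Pictures are saved under pics/ and viewed, at most 10 in all, crops included, and the job is handed in when it is done.

Besides the shell and the picture viewer there is one more tool, called after "Request:" as a command line: name --argument value ..., lists and objects as JSON in quotes. apply_moves: Moves the arm, as the interface text tells. Its arguments: {"type":"object","properties":{"linear":{"type":"array"},"delta_rot":{"type":"array"},"gripper":{"type":"number"},"force":{"type":"number"}},"required":["linear","delta_rot"]}

```bash
ls; mkdir -p pics; python3 - <<'E'
from workcell import monitor, optics
import cv2,numpy as np
s=monitor.observe();print({k:np.round(v,3) for k,v in s.items()})
for n in("scene","top"):
    p,d=optics.grab_frame(n);cv2.imwrite(f"pics/{n}0.png",p[:,:,::-1]);np.savez(f"{n}0.npz",p=p,d=d);print(n,optics.camera_info(n))
print(optics.camera_info("wrist"))
E
```

```text
pics
{'clock': np.float64(0.0), 'qpos': array([ 1.188,  0.522, -0.036,  1.6  ,  0.021,  1.021, -0.113]), 'qd': array([ 0.001, -0.001, -0.   ,  0.   ,  0.001, -0.001,  0.002]), 'joint_efforts': array([-0.0000e+00, -9.2712e+01,  1.9800e+00, -3.6993e+01,  1.8000e-02,
        8.0000e-03,  0.0000e+00]), 'position': array([ 0.192, -0.594,  0.231]), 'tool_rot': array([-3.14 ,  0.   ,  0.313]), 'force': array([ 0.216, -0.012,  0.078]), 'moment': array([0.014, 0.084, 0.054]), 'finger_force': np.float64(0.0), 'grip_width': np.float64(0.086)}
scene {'fx': 379.9039938837657, 'fy': 379.9039938837657, 'cx': 254.88867275736314, 'cy': 192.56878606392732, 'D': array([0.01671251, 0.        , 0.        , 0.        , 0.        ]), 'rvec': array([ 1.15679088,  2.52490802, -0.78674859]), 'tvec': array([ 0.43559294, -0.3267279 ,  1.5560412 ])}
top {'fx': 372.29290813600386, 'fy': 372.29290813600386, 'cx': 250.8705951100321, 'cy': 194.8146499840518, 'D': array([0.014241, 0.      , 0.      , 0.      , 0.      ]), 'rvec': array([ 2.1857986 , -2.17530589,  0.10248175]), 'tvec': array([-7.15924141e-04,  6.58942373e-01,  1.40647437e+00])}
{'fx': 305.39016084910423, 'fy': 305.39016084910423, 'cx': 255.0885649692535, 'cy': 188.28576172568418, 'D': array([-0.02649344,  0.        ,  0.        ,  0.        ,  0.        ]), 'T_tool_cam': array([[ 1.55421136e-03, -9.57726540e-01, -2.87675963e-01,
         7.34883287e-02],
       [ 9.99998682e-01,  1.35373583e-03,  8.95801553e-04,
        -5.01296843e-04],
       [-4.68495663e-04, -2.87676976e-01,  9.57727382e-01,
        -1.41972581e-01],
       [ 0.00000000e+00,  0.00000000e+00,  0.00000000e+00,
         1.00000000e+00]])}
```

View pics/scene0.png

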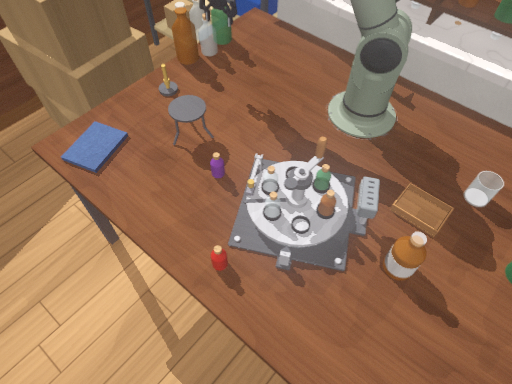

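View pics/top0.png

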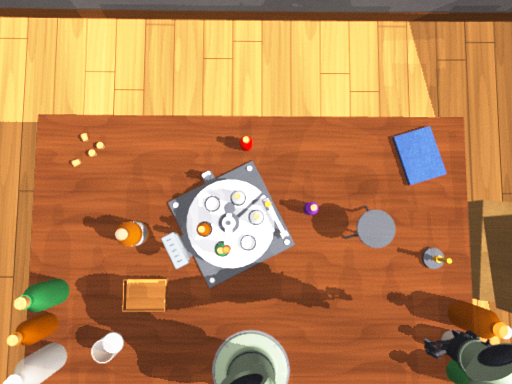

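```bash
python3 - <<'E'
import cv2
p=cv2.imread("pics/top0.png")[150:300,155:305];cv2.imwrite("pics/top0c.png",cv2.resize(p,None,fx=4,fy=4,interpolation=cv2.INTER_CUBIC))
p=cv2.imread("pics/scene0.png")[130:280,225:385];cv2.imwrite("pics/scene0c.png",cv2.resize(p,None,fx=4,fy=4,interpolation=cv2.INTER_CUBIC))
E
```

```text
(no output)
```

View pics/top0c.png

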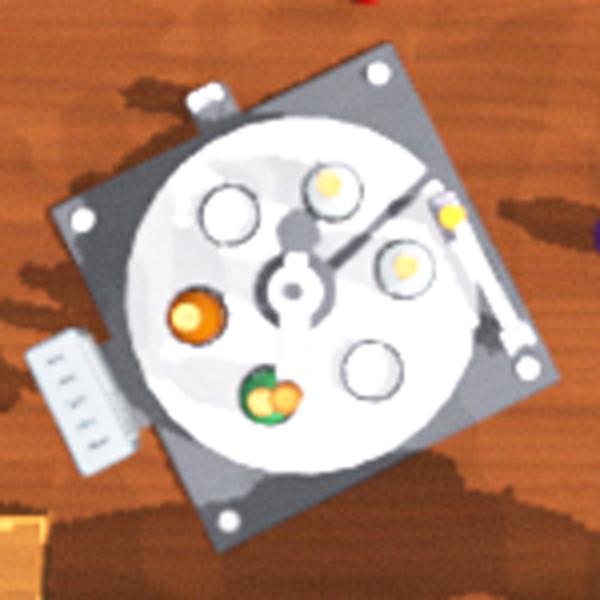

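View pics/scene0c.png

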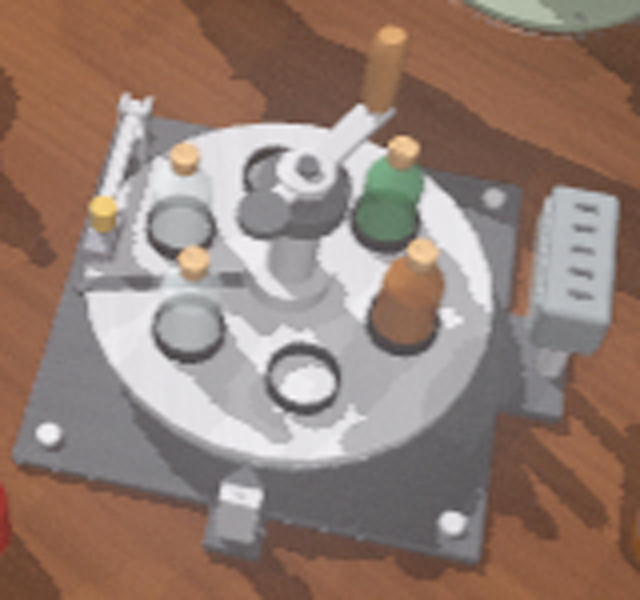

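```bash
cat > h.py <<'E'
import numpy as np,cv2
from workcell import optics
def ray(n,uv,info=None):
    c=info or optics.camera_info(n);K=np.array([[c['fx'],0,c['cx']],[0,c['fy'],c['cy']],[0,0,1]])
    x=cv2.undistortPoints(np.array(uv,float).reshape(-1,1,2),K,c['D'])[:,0]
    R=cv2.Rodrigues(c['rvec'])[0];d=np.c_[x,np.ones(len(x))]@R;return -R.T@c['tvec'],d
def onz(n,uv,z):
    o,d=ray(n,uv);return o+d*((z-o[2])/d[:,2])[:,None]
E
python3 - <<'E'
from h import *
T=lambda *a:np.array(a,float)/4+[155,150]-0.4
S=lambda *a:np.array(a,float)/4+[225,130]-0.4
b=T((379,73),(83,219),(229,520),(527,368));P=onz("top",b,.016);print("bolts",P.round(4),P.mean(0).round(4))
b2=S((48,434),(452,523),(494,198));print(onz("scene",b2,.016).round(4))
c=T((387,42),(52,210),(220,551),(560,379));Q=onz("top",c,.012);C=Q.mean(0);print("corn",Q.round(4),C.round(4))
print("edges",np.linalg.norm(np.diff(Q[[0,1,2,3,0]],axis=0),axis=1), [np.arctan2(*(Q[j]-Q[i])[[1,0]]) for i,j in((3,0),(2,1),(0,1),(3,2))])
print("hub top",onz("top",T((293,291)),.2), onz("scene",S((308,166)),.2))
print("handle",onz("top",T((287,396)),.284),onz("scene",S((392,34)),.284))
pt=onz("top",T((437,184)),.064);print("ptr",pt, onz("scene",S((85,282)),.064))
print("post",onz("top",T((207,97)),.075),onz("scene",S((240,488)),.075))
# disc rim from depth mask: bright region
z=np.load("top0.npz");print(z['d'][220:226,226:234].min())
E
```

```text
bolts [[ 0.7659  0.0088  0.016 ]
 [ 0.6215  0.2946  0.016 ]
 [ 0.3353  0.1495  0.016 ]
 [ 0.48   -0.135   0.016 ]] [0.5507 0.0795 0.016 ]
[[0.7668 0.0078 0.016 ]
 [0.6212 0.2931 0.016 ]
 [0.3361 0.148  0.016 ]]
corn [[ 0.7974  0.0011  0.012 ]
 [ 0.6303  0.3256  0.012 ]
 [ 0.3057  0.158   0.012 ]
 [ 0.4695 -0.1672  0.012 ]] [0.5507 0.0794 0.012 ]
edges [0.36498035 0.36532866 0.36407561 0.36849321] [np.float64(0.47409641614692893), np.float64(0.4765997143660094), np.float64(2.0461434538294982), np.float64(2.037451351435274)]
hub top [[0.55053651 0.08080374 0.2       ]] [[0.54329383 0.07375654 0.2       ]]
handle [[0.46769239 0.08011322 0.284     ]] [[0.46612595 0.0800012  0.284     ]]
ptr [[ 0.65314644 -0.04610119  0.064     ]] [[ 0.66250111 -0.04420716  0.064     ]]
post [[0.73282124 0.1697992  0.075     ]] [[0.72947586 0.16680689 0.075     ]]
1.2325891
```

Request:
apply_moves --linear '[[0.156, -0.16, -0.2], [0.312, -0.32, -0.4], [0.468, -0.48, -0.6], [0.624, -0.64, -0.8], [0.78, -0.8, -1.0]]' --delta_rot '[[0, 0, -0.059], [0, 0, -0.118], [0, 0, -0.177], [0, 0, -0.236], [0, 0, -0.295]]' --gripper 1

```text
clock: 0.52
position: [0.2421, -0.4934, 0.332]
tool_rot: [-3.141, 0.0, 0.937]
force: [0.8, -0.3, 0.5]
grip_width: 0.0856
finger_force: 0.0
```

Request:
apply_moves --linear '[[0.19, 0, 0], [0.38, 0, 0], [0.57, 0, 0], [0.76, 0, 0], [0.95, 0, 0]]' --delta_rot '[[0, 0, -0.059], [0, 0, -0.118], [0, 0, -0.177], [0, 0, -0.236], [0, 0, -0.295]]'

```text
clock: 0.93
position: [0.299, -0.4175, 0.3312]
tool_rot: [-3.141, -0.0, 1.555]
force: [0.5, -0.8, 0.0]
grip_width: 0.0853
finger_force: 0.0
```

```bash
python3 -c "
from workcell import monitor
s=monitor.observe()
for k in ('clock','qpos','position','tool_rot','force'):print(k,s[k])"
```

```text
clock 0.9333
qpos [ 1.12342733  0.26086718 -0.35932457  1.74286451  0.09938247  1.15601356
  0.71884067]
position [ 0.29897216 -0.4174766   0.3311585 ]
tool_rot [-3.14126780e+00 -1.55090765e-04  1.55454272e+00]
force [ 0.47936662 -0.80751941  0.04585241]
```

Request:
apply_moves --linear '[[0.2, 0.12, 0], [0.4, 0.24, 0], [0.6, 0.36, 0], [0.8, 0.48, 0], [1.0, 0.6, 0]]' --delta_rot '[[0, 0, -0.008], [0, 0, -0.008], [0, 0, -0.008], [0, 0, -0.008], [0, 0, -0.008]]'

```text
clock: 1.35
position: [0.3612, -0.3187, 0.3312]
tool_rot: [-3.141, -0.0, 1.565]
force: [0.3, 0.2, 0.9]
grip_width: 0.0856
finger_force: 0.0
```

Request:
apply_moves --linear '[[0.2, 0.1, 0], [0.4, 0.2, 0], [0.6, 0.3, 0], [0.8, 0.4, 0], [1.0, 0.5, 0]]' --delta_rot '[[0, 0, 0], [0, 0, 0], [0, 0, 0], [0, 0, 0], [0, 0, 0]]'

```text
clock: 1.77
position: [0.4116, -0.219, 0.3312]
tool_rot: [-3.141, -0.0, 1.565]
force: [-0.2, -1.4, -0.1]
grip_width: 0.0856
finger_force: 0.0
```

```bash
python3 -c "
from workcell import monitor
s=monitor.observe()
for k in ('clock','qpos','position','tool_rot','force'):print(k,s[k])"
```

```text
clock 1.7667
qpos [ 0.80491116  0.18980837 -0.5140914   1.84393299  0.10257331  1.13430812
  0.24934029]
position [ 0.41160433 -0.21895911  0.3311623 ]
tool_rot [-3.14122708e+00 -9.38212421e-05  1.56511776e+00]
force [-0.19743258 -1.36874176 -0.05262975]
```

Request:
apply_moves --linear '[[0.2, 0.04, 0], [0.4, 0.08, 0], [0.6, 0.12, 0], [0.8, 0.15, 0], [1.0, 0.18, 0]]' --delta_rot '[[0, 0, 0], [0, 0, 0], [0, 0, 0], [0, 0, 0], [0, 0, 0]]'

```text
clock: 2.18
position: [0.4299, -0.1191, 0.3311]
tool_rot: [-3.141, -0.0, 1.565]
force: [-0.1, 1.0, -0.9]
grip_width: 0.0855
finger_force: 0.0
```

Request:
apply_moves --linear '[[0.2, 0.04, 0], [0.4, 0.08, 0], [0.6, 0.12, 0], [0.8, 0.15, 0], [1.0, 0.18, 0]]' --delta_rot '[[0, 0, 0], [0, 0, 0], [0, 0, 0], [0, 0, 0], [0, 0, 0]]'

```text
clock: 2.6
position: [0.4484, -0.0193, 0.3311]
tool_rot: [-3.141, 0.0, 1.565]
force: [-0.2, 0.1, -0.3]
grip_width: 0.0854
finger_force: 0.0
```

Request:
apply_moves --linear '[[0.2, 0.04, 0], [0.4, 0.08, 0], [0.6, 0.12, 0], [0.8, 0.15, 0], [0.99, 0.18, 0]]' --delta_rot '[[0, 0, 0], [0, 0, 0], [0, 0, 0], [0, 0, 0], [0, 0, 0]]'

```text
clock: 3.02
position: [0.467, 0.0797, 0.3311]
tool_rot: [-3.141, 0.0, 1.565]
force: [0.8, -0.4, -0.5]
grip_width: 0.0855
finger_force: 0.0
```

```bash
python3 - <<'E'
from workcell import monitor
from h import *
s=monitor.observe()
for k in ('clock','qpos','position','tool_rot','force'):print(k,s[k])
p,d=optics.grab_frame("wrist");cv2.imwrite("pics/w1.png",p[:,:,::-1]);np.savez("w1.npz",p=p,d=d)
p,d=optics.grab_frame("scene");np.savez("s1.npz",p=p,d=d)
p=p[110:280,215:390];p=cv2.resize(p[:,:,::-1],None,fx=3.4,fy=3.4,interpolation=cv2.INTER_CUBIC)
cv2.imwrite("pics/s1.png",p)
E
```

```text
clock 3.0167
qpos [ 0.31930461  0.2326747  -0.72979105  1.81987127  0.16889029  1.15258994
 -0.47164567]
position [0.46702768 0.07972541 0.33113486]
tool_rot [-3.14123566e+00  1.00132937e-05  1.56527647e+00]
force [ 0.78804714 -0.36254658 -0.49365125]
```

View pics/w1.png

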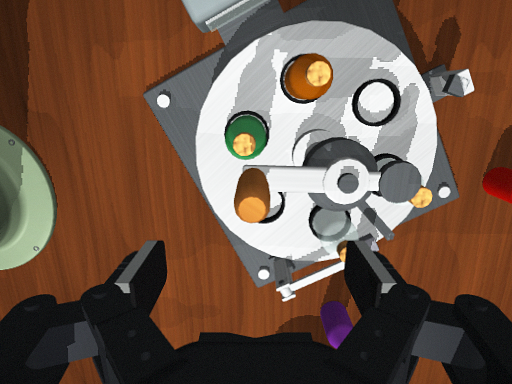

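View pics/s1.png

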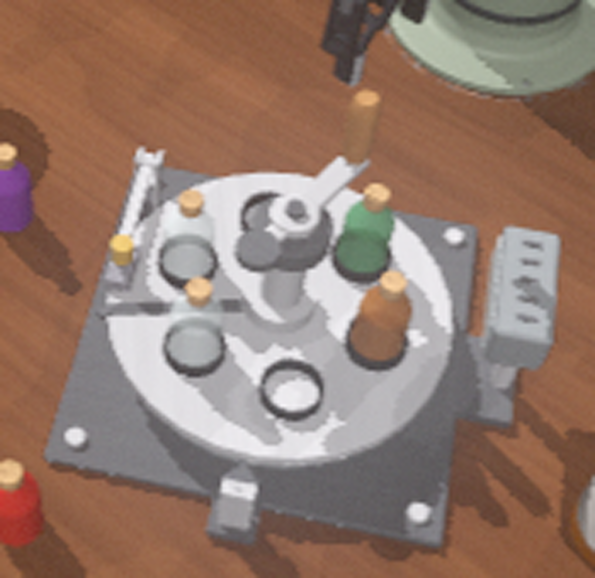

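```bash
cat >> h.py <<'E'
from workcell import monitor
from scipy.spatial.transform import Rotation as Ro
C=np.array([.5507,.0795])
def winfo(s):
    c=dict(optics.camera_info("wrist"));T=np.eye(4);T[:3,:3]=Ro.from_euler('xyz',s['tool_rot']).as_matrix();T[:3,3]=s['position']
    M=np.linalg.inv(T@c['T_tool_cam']);c['rvec']=cv2.Rodrigues(M[:3,:3])[0].ravel();c['tvec']=M[:3,3];return c
def onzi(c,uv,z):
    o,d=ray(None,uv,c);return o+d*((z-o[2])/d[:,2])[:,None]
def proj(c,P):
    K=np.array([[c['fx'],0,c['cx']],[0,c['fy'],c['cy']],[0,0,1]]);return cv2.projectPoints(np.array(P,float),c['rvec'],c['tvec'],K,c['D'])[0][:,0]
HUE={'green':(62,85,90),'amber':(4,16,120)}
def bottle(c,img,name,zc=.11):
    """angle of a coloured bottle about the axis, area and radius"""
    h=cv2.cvtColor(img,cv2.COLOR_RGB2HSV);lo,hi,sat=HUE[name]
    m=((h[...,0]>=lo)&(h[...,0]<=hi)&(h[...,1]>=sat)).astype(np.uint8)
    t=np.linspace(0,2*np.pi,60);roi=np.zeros(m.shape,np.uint8)
    for z in(.07,.17): cv2.fillConvexPoly(roi,cv2.convexHull(proj(c,np.c_[C[0]+.125*np.cos(t),C[1]+.125*np.sin(t),t*0+z]).astype(np.int32)),1)
    n,l,st,ce=cv2.connectedComponentsWithStats(cv2.morphologyEx(m*roi,cv2.MORPH_OPEN,np.ones((3,3))))
    if n<2:return None
    out=[]
    for i in range(1,n):
        if st[i,4]<60:continue
        v=onzi(c,ce[i],zc)[0,:2]-C;out.append((round(float(np.arctan2(v[1],v[0])),3),int(st[i,4]),round(float(np.hypot(*v)),4)))
    return sorted(out,key=lambda o:-o[1])[:2]
def polar(c,img,rs=(.135,.15,.16),z=.064):
    t=np.deg2rad(np.arange(0,360,1.));g=cv2.cvtColor(img,cv2.COLOR_RGB2GRAY)
    return np.array([cv2.remap(g,*[q.astype(np.float32).reshape(-1,1) for q in proj(c,np.c_[C[0]+r*np.cos(t),C[1]+r*np.sin(t),t*0+z]).T],cv2.INTER_LINEAR)[:,0] for r in rs])
def look(n="wrist",save=None):
    s=monitor.observe();p,d=optics.grab_frame(n);c=winfo(s) if n=="wrist" else optics.camera_info(n)
    if save:np.savez(save,p=p,d=d,pos=s['position'],rot=s['tool_rot'],clock=s['clock'])
    return s,c,p,d
E
python3 - <<'E'
from h import *
s=monitor.observe();c=winfo(s);p=np.load("w1.npz")['p']
print("handle w",onzi(c,[(252,208)],.284), "bolts",onzi(c,[(164,101),(444,191),(264,274)],.016))
print("post top",onzi(c,[(462,82)],.075))
for n in HUE:print(n,bottle(c,p,n))
sc=optics.camera_info("scene");q=np.load("s1.npz")['p']
for n in HUE:print('s',n,bottle(sc,q,n))
tc=optics.camera_info("top");q2=np.load("top0.npz")['p']
for n in HUE:print('t',n,bottle(tc,q2,n))
for nm,cc,im in(("w",c,p),("s",sc,q),("t",tc,q2)):
    P=polar(cc,im,(.12,.135,.15,.16));print(nm);print(P[:,270:350:2])
E
```

```text
handle w [[0.46524255 0.08475275 0.284     ]] bolts [[ 0.33523312  0.15002986  0.016     ]
 [ 0.76576724  0.01378713  0.016     ]
 [ 0.48209764 -0.13464921  0.016     ]]
post top [[0.72565729 0.17452764 0.075     ]]
green [(2.799, 935, 0.1)]
amber [(-0.688, 1564, 0.1524), (-2.703, 1346, 0.0973)]
s green None
s amber [(1.871, 79, 0.0921)]
t green []
t amber []
w
[[242 165  77  83 145 170 176 167 166 126 115 113 119 144 216 211 229 176
  153 156 149  60  60  60 196 236 236 237 237 179 107 108 108 109 109 105
  107 105 105 104]
 [241 237 237 234 241 241 225 199 187 158 138 162 181 180 182 164 157 156
  153 153 153 102 100  96 235 234 235 236 235 237 128 106 110 108 106 109
  105 101  98  97]
 [175 173 176 176 176 192 241 240  50 170 108  13  16  27  87  89  90  80
   64 161 206  99  99 130 239 240 238 236 235 234 238 244 163 115 109 103
  104 104  95 121]
 [150 180 228 239 216 187 219 208 192 206  12  15  14  15  88  89 103 158
  143 155 185 100 101 138 175 182 186 217 225 221 207 196 198 215 216 215
  217 168 199 238]]
s
[[162 155 157 161 172 170 170 170 163 148 108 102 160 214 225 224
[... 574 characters left out ...]
6 225 224
  221 223 224 223]]
t
[[255 246 221 227 247 253 254 251 253 248 233 221 242 255 255 255 255 254
  237 223 166 101 104 186 253 255 255 255 255 255 255 248 234 233 242 249
  251 251 244 230]
 [255 255 255 255 255 255 253 249 252 250 243 236 234 233 231 231 230 231
  231 225 181 128 170 244 255 255 255 255 255 255 255 255 255 255 255 255
  255 255 255 255]
 [246 238 232 231 232 236 242 247 254 247 182 168 196 228 233 231 182 196
  201 234 254 174 175 250 255 255 255 255 255 255 255 255 255 255 255 255
  255 255 255 255]
 [229 231 246 254 255 255 255 255 255 255 255 255 248 235 235 238 234 233
  217 252 254 180 167 251 255 255 255 255 255 255 255 255 255 255 255 255
  255 254 255 255]]
```

Request:
apply_moves --linear '[[0, -0.01, 0.2], [0, -0.01, 0.4], [0, -0.01, 0.6], [0, -0.01, 0.8], [0, -0.01, 0.95]]' --delta_rot '[[0, 0, 0], [0, 0, 0], [0, 0, 0], [0, 0, 0], [0, 0, 0]]'

```text
clock: 3.53
position: [0.4655, 0.0779, 0.2347]
tool_rot: [-3.14, 0.0, 1.565]
force: [0.3, -1.6, 1.0]
grip_width: 0.0851
finger_force: 0.0
```

Request:
apply_moves --linear '[[0, 0, 0], [0, 0, 0], [0, 0, 0], [0, 0, 0], [0, 0, 0]]' --delta_rot '[[0, 0, 0], [0, 0, 0], [0, 0, 0], [0, 0, 0], [0, 0, 0]]' --gripper -1 --force 30

```text
clock: 3.95
position: [0.4656, 0.0786, 0.2371]
tool_rot: [-3.141, 0.0, 1.565]
force: [-37.8, 2.4, 27.7]
grip_width: 0.0261
finger_force: 32.7
```

```bash
python3 - <<'E'
from h import *
s,c,p,d=look("wrist","w2.npz")
for k in ('clock','qpos','position','tool_rot','force','grip_width','finger_force'):print(k,s[k])
print(bottle(c,p,'green'));print(polar(c,p)[:,296:330:2])
q=np.load("s1.npz")['p'];q2=np.load("top0.npz")['p']
for im,(u,v) in((q,(322,178)),(q2,(220,249))):print(cv2.cvtColor(im,cv2.COLOR_RGB2HSV)[v-4:v+5:2,u-4:u+5:2].reshape(-1,3).tolist())
E
```

```text
clock 3.95
qpos [ 0.27397458  0.33708569 -0.70244394  1.95501343  0.26737742  0.94319417
 -0.56558853]
position [0.46561514 0.07860675 0.23705058]
tool_rot [-3.14103294e+00  4.31047086e-04  1.56490563e+00]
force [-37.76435796   2.43473427  27.65637875]
grip_width 0.0261331743627622
finger_force 32.65433111228049
[(2.793, 1637, 0.0994)]
[[173 173 158 154 154 152 152  94  93  96 195 231 233 234 233 231 239]
 [ 48 134 129  49  50 107 154 216  94  94 235 234 232 230 230 233  65]
 [ 23  64  95 104 101 138 241 244  92  95 240 233 236 235 235 232 103]]
[[68, 75, 169], [67, 74, 166], [67, 70, 160], [68, 65, 153], [65, 66, 151], [66, 71, 165], [68, 69, 162], [66, 68, 157], [66, 63, 149], [65, 62, 147], [62, 64, 120], [64, 67, 130], [62, 73, 130], [66, 72, 134], [66, 68, 138], [62, 45, 113], [63, 56, 123], [62, 62, 127], [65, 65, 122], [62, 60, 120], [63, 54, 123], [61, 53, 126], [64, 51, 125], [65, 60, 127], [61, 52, 117]]
[[70, 97, 97], [69, 138, 140], [68, 140, 155], [69, 150, 180], [28, 24, 171], [72, 152, 126], [31, 103, 163], [17, 146, 245], [22, 133, 192], [17, 172, 254], [53, 102, 135], [28, 96, 255], [27, 95, 255], [18, 143, 250], [24, 140, 255], [54, 106, 118], [27, 98, 255], [28, 85, 255], [24, 125, 255], [19, 159, 255], [73, 49, 135], [28, 111, 180], [22, 129, 252], [30, 100, 221], [49, 110, 204]]
```

Request:
apply_moves --linear '[[0, -0.007, -0.01], [0, -0.007, -0.01], [0, -0.007, -0.01], [0, -0.007, -0.01], [0, -0.007, -0.01]]' --delta_rot '[[0, 0, 0], [0, 0, 0], [0, 0, 0], [0, 0, 0], [0, 0, 0]]'

```text
clock: 4.42
position: [0.4649, 0.0786, 0.2374]
tool_rot: [-3.141, 0.0, 1.565]
force: [-7.0, -0.1, -0.1]
grip_width: 0.0262
finger_force: 32.4
```

```bash
cat > gen.py <<'E'
import json,sys,os,numpy as np
# usage: gen.py w1 ncalls [dcx_mm dcy_mm]  : ramps crank speed to w1 in first call, then holds
f="st.json";st=json.load(open(f)) if os.path.exists(f) else dict(phi=np.pi-.006,cx=.54975,cy=.0781,x=.4649,y=.0786,w=0.)
w1,n=float(sys.argv[1]),int(sys.argv[2]);dc=[float(a)/1e3 for a in sys.argv[3:5]] or [0,0]
ps=1.5649;A=np.array([[np.cos(ps),np.sin(ps)],[np.sin(ps),-np.cos(ps)]])
for k in range(n):
    rows=[];o=np.array([st['x'],st['y']])
    for i in range(1,6):
        w=st['w']+(w1-st['w'])*(i-.5)/5
        st['phi']+=w/12
        if k==0: st['cx']+=dc[0]/5;st['cy']+=dc[1]/5
        t=np.array([st['cx'],st['cy']])+.085*np.array([np.cos(st['phi']),np.sin(st['phi'])])
        r=np.clip(np.round(A@(t-o)/.1,3),-1,1);rows.append([*r.tolist(),0])
    e=o+A.T@np.array(rows[-1][:2])*.1;st['x'],st['y']=map(float,e);st['w']=w1
    print(json.dumps(rows),"phi_end %.3f"%(st['phi']%(2*np.pi)),"cmd",e.round(4))
json.dump(st,open(f,"w"))
E
python3 gen.py 1.5 1
```

```text
[[-0.011, -0.001, 0], [-0.042, -0.0, 0], [-0.095, 0.004, 0], [-0.169, 0.015, 0], [-0.261, 0.04, 0]] phi_end 3.448 cmd [0.4687 0.0525]
```

Request:
apply_moves --linear '[[-0.011, -0.001, 0], [-0.042, 0, 0], [-0.095, 0.004, 0], [-0.169, 0.015, 0], [-0.261, 0.04, 0]]' --delta_rot '[[0, 0, 0], [0, 0, 0], [0, 0, 0], [0, 0, 0], [0, 0, 0]]'

```text
clock: 4.83
position: [0.4682, 0.0524, 0.2373]
tool_rot: [-3.14, 0.001, 1.566]
force: [-10.3, -0.7, 2.6]
grip_width: 0.0261
finger_force: 32.8
```

```bash
python3 gen.py 1.8 1
```

```text
[[-0.101, 0.039, 0], [-0.199, 0.094, 0], [-0.293, 0.164, 0], [-0.379, 0.249, 0], [-0.454, 0.349, 0]] phi_end 4.136 cmd [0.5034 0.0069]
```

Request:
apply_moves --linear '[[-0.101, 0.039, 0], [-0.199, 0.094, 0], [-0.293, 0.164, 0], [-0.379, 0.249, 0], [-0.454, 0.349, 0]]' --delta_rot '[[0, 0, 0], [0, 0, 0], [0, 0, 0], [0, 0, 0], [0, 0, 0]]'

```text
clock: 5.25
position: [0.5032, 0.0047, 0.2373]
tool_rot: [-3.14, 0.003, 1.564]
force: [-6.8, -7.5, 2.0]
grip_width: 0.0258
finger_force: 32.7
```

```bash
python3 gen.py 2.0 1
```

```text
[[-0.061, 0.114, 0], [-0.105, 0.238, 0], [-0.13, 0.37, 0], [-0.134, 0.507, 0], [-0.114, 0.646, 0]] phi_end 4.927 cmd [ 0.5679 -0.0049]
```

Request:
apply_moves --linear '[[-0.061, 0.114, 0], [-0.105, 0.238, 0], [-0.13, 0.37, 0], [-0.134, 0.507, 0], [-0.114, 0.646, 0]]' --delta_rot '[[0, 0, 0], [0, 0, 0], [0, 0, 0], [0, 0, 0], [0, 0, 0]]'

```text
clock: 5.67
position: [0.5693, -0.007, 0.2374]
tool_rot: [3.141, 0.002, 1.563]
force: [-1.3, -4.3, -3.1]
grip_width: 0.0262
finger_force: 32.2
```

```bash
python3 gen.py 2.3 1
```

```text
[[0.043, 0.137, 0], [0.111, 0.268, 0], [0.203, 0.389, 0], [0.319, 0.494, 0], [0.456, 0.577, 0]] phi_end 5.823 cmd [0.6259 0.0404]
```

Request:
apply_moves --linear '[[0.043, 0.137, 0], [0.111, 0.268, 0], [0.203, 0.389, 0], [0.319, 0.494, 0], [0.456, 0.577, 0]]' --delta_rot '[[0, 0, 0], [0, 0, 0], [0, 0, 0], [0, 0, 0], [0, 0, 0]]'

```text
clock: 6.08
position: [0.6272, 0.0403, 0.2374]
tool_rot: [3.142, 0.0, 1.564]
force: [-6.7, 0.4, -1.0]
grip_width: 0.026
finger_force: 32.3
```

```bash
python3 - <<'E'
from h import *
s,c,p,d=look("wrist","w3.npz")
print(s['clock'],s['qpos'].round(2),s['position'],s['force'],bottle(c,p,'green'))
E
python3 gen.py 2.7 1
```

```text
6.0833 [ 0.24  0.58 -0.61  1.56  0.36  1.11 -0.46] [0.62724828 0.04030048 0.23735978] [-6.71210024  0.36451801 -1.04520843] [(-2.796, 1913, 0.1055)]
[[0.155, 0.058, 0], [0.324, 0.085, 0], [0.501, 0.077, 0], [0.677, 0.03, 0], [0.844, -0.056, 0]] phi_end 0.582 cmd [0.6208 0.1248]
```

Request:
apply_moves --linear '[[0.155, 0.058, 0], [0.324, 0.085, 0], [0.501, 0.077, 0], [0.677, 0.03, 0], [0.844, -0.056, 0]]' --delta_rot '[[0, 0, 0], [0, 0, 0], [0, 0, 0], [0, 0, 0], [0, 0, 0]]'

```text
clock: 6.55
position: [0.6202, 0.1243, 0.2371]
tool_rot: [-3.139, 0.002, 1.564]
force: [-18.9, -13.8, 6.5]
grip_width: 0.0261
finger_force: 33.3
```

```bash
python3 gen.py 3.2 2
```

```text
[[0.149, -0.126, 0], [0.268, -0.288, 0], [0.348, -0.48, 0], [0.379, -0.693, 0], [0.353, -0.914, 0]] phi_end 1.811 cmd [0.5296 0.1606]
[[-0.083, -0.21, 0], [-0.219, -0.391, 0], [-0.398, -0.529, 0], [-0.607, -0.615, 0], [-0.831, -0.643, 0]] phi_end 3.144 cmd [0.4648 0.0779]
```

Request:
apply_moves --linear '[[0.149, -0.126, 0], [0.268, -0.288, 0], [0.348, -0.48, 0], [0.379, -0.693, 0], [0.353, -0.914, 0]]' --delta_rot '[[0, 0, 0], [0, 0, 0], [0, 0, 0], [0, 0, 0], [0, 0, 0]]'

```text
clock: 6.97
position: [0.5299, 0.1589, 0.2373]
tool_rot: [3.141, 0.003, 1.564]
force: [6.5, -19.3, -2.5]
grip_width: 0.0258
finger_force: 32.3
```

Request:
apply_moves --linear '[[-0.083, -0.21, 0], [-0.219, -0.391, 0], [-0.398, -0.529, 0], [-0.607, -0.615, 0], [-0.831, -0.643, 0]]' --delta_rot '[[0, 0, 0], [0, 0, 0], [0, 0, 0], [0, 0, 0], [0, 0, 0]]'

```text
clock: 7.38
position: [0.4645, 0.0773, 0.2375]
tool_rot: [3.141, 0.0, 1.566]
force: [9.7, 0.7, -9.7]
grip_width: 0.0263
finger_force: 32.0
```

```bash
python3 - <<'E'
from h import *
s,c,p,d=look("wrist","w4.npz")
print(s['clock'],s['position'],s['force'],bottle(c,p,'green'))
E
python3 gen.py 3.3 2
```

```text
7.3833 [0.46447459 0.07728759 0.2375461 ] [ 9.74869058  0.70988482 -9.66281949] [(-1.31, 1426, 0.0925)]
[[-0.225, 0.032, 0], [-0.434, 0.123, 0], [-0.612, 0.267, 0], [-0.746, 0.455, 0], [-0.825, 0.674, 0]] phi_end 4.498 cmd [ 0.5317 -0.005 ]
[[-0.016, 0.232, 0], [0.031, 0.46, 0], [0.139, 0.667, 0], [0.298, 0.837, 0], [0.498, 0.957, 0]] phi_end 5.873 cmd [0.6277 0.0442]
```

Request:
apply_moves --linear '[[-0.225, 0.032, 0], [-0.434, 0.123, 0], [-0.612, 0.267, 0], [-0.746, 0.455, 0], [-0.825, 0.674, 0]]' --delta_rot '[[0, 0, 0], [0, 0, 0], [0, 0, 0], [0, 0, 0], [0, 0, 0]]'

```text
clock: 7.85
position: [0.5324, -0.0077, 0.2375]
tool_rot: [-3.141, 0.002, 1.563]
force: [-1.0, 4.3, -3.8]
grip_width: 0.0263
finger_force: 32.6
```

Request:
apply_moves --linear '[[-0.016, 0.232, 0], [0.031, 0.46, 0], [0.139, 0.667, 0], [0.298, 0.837, 0], [0.498, 0.957, 0]]' --delta_rot '[[0, 0, 0], [0, 0, 0], [0, 0, 0], [0, 0, 0], [0, 0, 0]]'

```text
clock: 8.27
position: [0.6292, 0.0446, 0.2373]
tool_rot: [-3.141, -0.0, 1.563]
force: [-15.5, 3.6, 3.4]
grip_width: 0.026
finger_force: 33.4
```

```bash
python3 - <<'E'
from h import *
s,c,p,d=look("wrist","w5.npz")
print(s['clock'],s['position'],s['force'],bottle(c,p,'green'))
E
python3 gen.py 3.3 2
```

```text
8.2667 [0.62924206 0.04456307 0.23733175] [-15.48230779   3.59362769   3.44218139] [(0.232, 1705, 0.0963)]
[[0.225, 0.061, 0], [0.458, 0.059, 0], [0.681, -0.006, 0], [0.879, -0.129, 0], [1.0, -0.302, 0]] phi_end 0.965 cmd [0.5981 0.1444]
[[0.14, -0.208, 0], [0.183, -0.437, 0], [0.163, -0.669, 0], [0.08, -0.887, 0], [-0.059, -1.0, 0]] phi_end 2.340 cmd [0.4981 0.1391]
```

Request:
apply_moves --linear '[[0.225, 0.061, 0], [0.458, 0.059, 0], [0.681, -0.006, 0], [0.879, -0.129, 0], [1.0, -0.302, 0]]' --delta_rot '[[0, 0, 0], [0, 0, 0], [0, 0, 0], [0, 0, 0], [0, 0, 0]]'

```text
clock: 8.73
position: [0.5982, 0.1456, 0.2375]
tool_rot: [-3.141, 0.001, 1.565]
force: [0.6, -1.2, -2.6]
grip_width: 0.0256
finger_force: 32.7
```

Request:
apply_moves --linear '[[0.14, -0.208, 0], [0.183, -0.437, 0], [0.163, -0.669, 0], [0.08, -0.887, 0], [-0.059, -1.0, 0]]' --delta_rot '[[0, 0, 0], [0, 0, 0], [0, 0, 0], [0, 0, 0], [0, 0, 0]]'

```text
clock: 9.15
position: [0.4962, 0.1407, 0.2376]
tool_rot: [-3.141, -0.001, 1.567]
force: [-20.2, 26.6, 1.4]
grip_width: 0.0264
finger_force: 33.4
```

```bash
cat > fit.py <<'E'
from h import *
from scipy.optimize import least_squares
import json,sys,os
# W: list of (end speed, or 'c' for camera hold); M: (index after which measured at start of hold, angle)
W=json.load(open("W.json"));M=json.load(open("M.json"))
def sim(I,mu,th0,W=W):
    t=4.4167;w=0.;om=0.;th=th0;out=[];dt=1/240
    for e in W:
        n=100 if e!='c' else 12
        if e=='c':out.append((t,th,om))
        for i in range(n):
            wc=w+(e-w)*(i+.5)/n if e!='c' else 0
            drive=.08*(wc-om)-.015*om;fr=.008+mu
            if om<=1e-6 and drive<=fr:om=0.
            else:om=max(0,om+dt*(drive-fr)/I)
            th+=om*dt;t+=dt
        if e!='c':w=e
    out.append((t,th,om));return np.array(out)
if __name__=="__main__":
    f=lambda p:sim(p[0]*.06,p[1]*.05,p[2])[:len(M),1]-M
    r=least_squares(lambda p:np.r_[f(p)/.05,(p[0]-1)/.3,(p[1]-1)/1.,(p[2]-2.8)/.03],[1,1,2.8],x_scale=[.1,.3,.02],diff_step=1e-2)
    I,mu=r.x[0]*.06,r.x[1]*.05;print("I %.4f mu %.4f"%(I,mu),f(r.x).round(3));print(sim(I,mu,r.x[2])[-4:].round(3))
    print("eq crank for 2.1: %.2f"%((2.1*.095+.008+mu)/.08));json.dump([I,mu,r.x[2]],open("fit.json","w"))
E
python3 - <<'E'
from h import *
import json
s,c,p,d=look("wrist","w6.npz")
b=bottle(c,p,'green');print(s['clock'],s['position'],s['force'],b)
json.dump([1.5,1.8,2.0,2.3,'c',2.7,3.2,3.2,'c',3.3,3.3,'c',3.3,3.3,'c'],open("W.json","w"))
a=b[0][0]; a+=2*np.pi*round((6.515+1.65-a)/(2*np.pi))
json.dump([3.487,4.973,6.515,a],open("M.json","w"))
E
python3 fit.py; cp st.json st_b.json
```

```text
9.15 [0.4962361  0.14069161 0.23764541] [-20.16715101  26.58753098   1.37560327] [(1.831, 1725, 0.1037)]
I 0.0554 mu 0.0638 [-0.064  0.021 -0.008  0.01 ]
[[7.383 4.994 1.681]
 [8.267 6.507 1.885]
 [9.15  8.124 1.939]
 [9.2   8.215 1.716]]
eq crank for 2.1: 3.39
```

```bash
cat > gen2.py <<'E'
import json,sys,numpy as np
# gen2.py dphi1 dphi2 ... : one call per increment, constant speed within; "a:b" ramps speed shares a..b (rad/s)
st=json.load(open("st.json"));ps=1.5649;A=np.array([[np.cos(ps),np.sin(ps)],[np.sin(ps),-np.cos(ps)]])
for a in sys.argv[1:]:
    if ':' in a: v=np.linspace(*map(float,a.split(':')),11)[1::2]/12
    else: v=np.full(5,float(a)/5)
    o=np.array([st['x'],st['y']]);R=[]
    for d in v:
        st['phi']+=d;t=np.array([st['cx'],st['cy']])+.0847*np.array([np.cos(st['phi']),np.sin(st['phi'])])
        r=np.round(A@(t-o)/.1,3);R.append([*r.tolist(),0])
    assert np.abs(R).max()<=1,R
    e=o+A.T@np.array(R[-1][:2])*.1;st['x'],st['y']=map(float,e)
    print(json.dumps(R),"phi %.3f"%(st['phi']%(2*np.pi)))
json.dump(st,open("st.json","w"))
E
python3 gen2.py 1.27 1.31 $(python3 -c "
import json,math;p=json.load(open('st.json'))['phi']%(2*math.pi);print(2*math.pi-p-2.58)") 1.5708 1.5708 1.5708 1.5708 1.5708
```

```text
[[-0.17, -0.205, 0], [-0.367, -0.292, 0], [-0.579, -0.326, 0], [-0.792, -0.306, 0], [-0.994, -0.233, 0]] phi 3.610
[[-0.182, 0.126, 0], [-0.325, 0.295, 0], [-0.42, 0.495, 0], [-0.459, 0.713, 0], [-0.441, 0.933, 0]] phi 4.920
[[0.079, 0.216, 0], [0.213, 0.403, 0], [0.393, 0.547, 0], [0.605, 0.638, 0], [0.833, 0.668, 0]] phi 0.000
[[0.261, -0.043, 0], [0.497, -0.165, 0], [0.683, -0.354, 0], [0.802, -0.591, 0], [0.842, -0.852, 0]] phi 1.571
[[-0.043, -0.262, 0], [-0.165, -0.497, 0], [-0.353, -0.684, 0], [-0.59, -0.803, 0], [-0.852, -0.842, 0]] phi 3.142
[[-0.261, 0.043, 0], [-0.497, 0.164, 0], [-0.683, 0.353, 0], [-0.802, 0.59, 0], [-0.842, 0.852, 0]] phi 4.712
[[0.043, 0.261, 0], [0.165, 0.496, 0], [0.353, 0.683, 0], [0.59, 0.802, 0], [0.852, 0.841, 0]] phi 0.000
[[0.261, -0.043, 0], [0.497, -0.164, 0], [0.683, -0.353, 0], [0.802, -0.59, 0], [0.842, -0.851, 0]] phi 1.571
```

```bash
cat > m.py <<'E'
from h import *
import json,os
s,c,p,d=look("wrist","m_%d.npz"%round(monitor.observe()['clock']*1000))
b=bottle(c,p,'green');L=json.load(open("L.json")) if os.path.exists("L.json") else [(9.15,8.114)]
print("%.3f"%s['clock'],s['force'].round(1),b)
if b:
    t0,a0=L[-1];a=b[0][0];a+=2*np.pi*round((a0+2.0*(s['clock']-t0)-a)/(2*np.pi));L.append((float(s['clock']),float(a)));json.dump(L,open("L.json","w"))
    print("green %.3f  mean speed %.3f rad/s"%(a,(a-a0)/(s['clock']-t0)))
E
```

Request:
apply_moves --linear '[[-0.17, -0.205, 0], [-0.367, -0.292, 0], [-0.579, -0.326, 0], [-0.792, -0.306, 0], [-0.994, -0.233, 0]]' --delta_rot '[[0, 0, 0], [0, 0, 0], [0, 0, 0], [0, 0, 0], [0, 0, 0]]'

```text
clock: 9.62
position: [0.4732, 0.0387, 0.2377]
tool_rot: [-3.14, 0.001, 1.565]
force: [-1.4, 0.2, 3.5]
grip_width: 0.0262
finger_force: 33.3
```

Request:
apply_moves --linear '[[-0.182, 0.126, 0], [-0.325, 0.295, 0], [-0.42, 0.495, 0], [-0.459, 0.713, 0], [-0.441, 0.933, 0]]' --delta_rot '[[0, 0, 0], [0, 0, 0], [0, 0, 0], [0, 0, 0], [0, 0, 0]]'

```text
clock: 10.03
position: [0.569, -0.0069, 0.2377]
tool_rot: [3.141, 0.001, 1.562]
force: [-2.1, 5.0, 1.3]
grip_width: 0.0261
finger_force: 33.0
```

Request:
apply_moves --linear '[[0.079, 0.216, 0], [0.213, 0.403, 0], [0.393, 0.547, 0], [0.605, 0.638, 0], [0.833, 0.668, 0]]' --delta_rot '[[0, 0, 0], [0, 0, 0], [0, 0, 0], [0, 0, 0], [0, 0, 0]]'

```text
clock: 10.45
position: [0.6352, 0.0792, 0.2375]
tool_rot: [-3.14, -0.0, 1.564]
force: [-23.4, -1.9, 9.4]
grip_width: 0.0258
finger_force: 34.3
```

```bash
python3 m.py
```

```text
10.450 [-23.4  -1.9   9.4] [(-2.156, 1317, 0.1074)]
green 10.410  mean speed 1.766 rad/s
```

Request:
apply_moves --linear '[[0.261, -0.043, 0], [0.497, -0.165, 0], [0.683, -0.354, 0], [0.802, -0.591, 0], [0.842, -0.852, 0]]' --delta_rot '[[0, 0, 0], [0, 0, 0], [0, 0, 0], [0, 0, 0], [0, 0, 0]]'

```text
clock: 10.92
position: [0.5499, 0.1619, 0.2376]
tool_rot: [3.141, 0.003, 1.564]
force: [0.4, -22.9, 6.4]
grip_width: 0.0262
finger_force: 33.5
```

```bash
python3 m.py
```

```text
10.917 [  0.4 -22.9   6.4] None
```

Request:
apply_moves --linear '[[-0.043, -0.262, 0], [-0.165, -0.497, 0], [-0.353, -0.684, 0], [-0.59, -0.803, 0], [-0.852, -0.842, 0]]' --delta_rot '[[0, 0, 0], [0, 0, 0], [0, 0, 0], [0, 0, 0], [0, 0, 0]]'

```text
clock: 11.38
position: [0.4644, 0.078, 0.2378]
tool_rot: [3.141, 0.0, 1.567]
force: [9.3, 2.1, -3.0]
grip_width: 0.0258
finger_force: 32.9
```

```bash
python3 m.py
```

```text
11.383 [ 9.3  2.1 -3. ] [(-0.582, 197, 0.1085), (-0.147, 156, 0.0864)]
green 11.984  mean speed 1.686 rad/s
```

```bash
python3 - <<'E'
import json
L=json.load(open("L.json"));L[-1][1]=12.2;json.dump(L,open("L.json","w"))
t=open("h.py").read().replace("    n,l,st,ce=cv2","    m=m*roi\n    if 0: pass\n    n,l,st,ce=cv2").replace("return sorted(out,key=lambda o:-o[1])[:2]","""out=sorted(out,key=lambda o:-o[1])[:3]
    if len(out)>1:
        w=np.array([o[1] for o in out]);z=(w*np.exp(1j*np.array([o[0] for o in out]))).sum();out.insert(0,(round(float(np.angle(z)),3),int(w.sum()),-1))
    return out""").replace("    m=m*roi\n    if 0: pass\n","")
open("h.py","w").write(t)
E
```

Request:
apply_moves --linear '[[-0.261, 0.043, 0], [-0.497, 0.164, 0], [-0.683, 0.353, 0], [-0.802, 0.59, 0], [-0.842, 0.852, 0]]' --delta_rot '[[0, 0, 0], [0, 0, 0], [0, 0, 0], [0, 0, 0], [0, 0, 0]]'

```text
clock: 11.85
position: [0.5513, -0.0092, 0.2378]
tool_rot: [3.141, 0.001, 1.562]
force: [-0.9, 10.6, 0.4]
grip_width: 0.0259
finger_force: 33.2
```

```bash
python3 m.py
```

```text
11.850 [-0.9 10.6  0.4] [(0.506, 2655, 0.088)]
green 13.072  mean speed 1.869 rad/s
```

Request:
apply_moves --linear '[[0.043, 0.261, 0], [0.165, 0.496, 0], [0.353, 0.683, 0], [0.59, 0.802, 0], [0.852, 0.841, 0]]' --delta_rot '[[0, 0, 0], [0, 0, 0], [0, 0, 0], [0, 0, 0], [0, 0, 0]]'

```text
clock: 12.32
position: [0.6354, 0.0794, 0.2375]
tool_rot: [-3.14, -0.0, 1.564]
force: [-26.4, -2.4, 12.7]
grip_width: 0.0259
finger_force: 35.0
```

```bash
python3 m.py
```

```text
12.317 [-26.4  -2.4  12.7] [(1.478, 2689, 0.0969)]
green 14.044  mean speed 2.083 rad/s
```

Request:
apply_moves --linear '[[0.261, -0.043, 0], [0.497, -0.164, 0], [0.683, -0.353, 0], [0.802, -0.59, 0], [0.842, -0.851, 0]]' --delta_rot '[[0, 0, 0], [0, 0, 0], [0, 0, 0], [0, 0, 0], [0, 0, 0]]'

```text
clock: 12.78
position: [0.5499, 0.162, 0.2376]
tool_rot: [3.141, 0.003, 1.564]
force: [1.1, -24.2, 6.2]
grip_width: 0.0257
finger_force: 33.9
```

```bash
python3 m.py; python3 gen2.py 1.5708 1.5708 1.5708 1.5708
```

```text
12.783 [  1.1 -24.2   6.2] [(2.426, 2421, 0.0989)]
green 14.992  mean speed 2.032 rad/s
[[-0.043, -0.262, 0], [-0.165, -0.497, 0], [-0.353, -0.684, 0], [-0.59, -0.803, 0], [-0.852, -0.842, 0]] phi 3.142
[[-0.261, 0.043, 0], [-0.497, 0.164, 0], [-0.683, 0.353, 0], [-0.802, 0.59, 0], [-0.842, 0.852, 0]] phi 4.712
[[0.043, 0.261, 0], [0.165, 0.496, 0], [0.353, 0.683, 0], [0.59, 0.802, 0], [0.852, 0.841, 0]] phi 0.000
[[0.262, -0.043, 0], [0.497, -0.164, 0], [0.683, -0.353, 0], [0.802, -0.59, 0], [0.842, -0.852, 0]] phi 1.571
```

Request:
apply_moves --linear '[[-0.043, -0.262, 0], [-0.165, -0.497, 0], [-0.353, -0.684, 0], [-0.59, -0.803, 0], [-0.852, -0.842, 0]]' --delta_rot '[[0, 0, 0], [0, 0, 0], [0, 0, 0], [0, 0, 0], [0, 0, 0]]'

```text
clock: 13.25
position: [0.4644, 0.0782, 0.2378]
tool_rot: [3.141, -0.0, 1.567]
force: [9.3, 2.2, -2.1]
grip_width: 0.0261
finger_force: 33.2
```

```bash
python3 m.py
```

```text
13.250 [ 9.3  2.2 -2.1] [(-2.99, 1241, 0.1018)]
green 15.860  mean speed 1.858 rad/s
```

Request:
apply_moves --linear '[[-0.261, 0.043, 0], [-0.497, 0.164, 0], [-0.683, 0.353, 0], [-0.802, 0.59, 0], [-0.842, 0.852, 0]]' --delta_rot '[[0, 0, 0], [0, 0, 0], [0, 0, 0], [0, 0, 0], [0, 0, 0]]'

```text
clock: 13.72
position: [0.5515, -0.009, 0.2378]
tool_rot: [3.141, 0.001, 1.562]
force: [-1.6, 9.4, 0.4]
grip_width: 0.026
finger_force: 33.4
```

```bash
python3 m.py
```

```text
13.717 [-1.6  9.4  0.4] [(-1.953, 1489, 0.0928)]
green 16.897  mean speed 2.222 rad/s
```

Request:
apply_moves --linear '[[0.043, 0.261, 0], [0.165, 0.496, 0], [0.353, 0.683, 0], [0.59, 0.802, 0], [0.852, 0.841, 0]]' --delta_rot '[[0, 0, 0], [0, 0, 0], [0, 0, 0], [0, 0, 0], [0, 0, 0]]'

```text
clock: 14.18
position: [0.6354, 0.0796, 0.2375]
tool_rot: [-3.14, -0.0, 1.564]
force: [-28.0, -1.7, 12.6]
grip_width: 0.0259
finger_force: 35.3
```

```bash
python3 m.py
```

```text
14.183 [-28.   -1.7  12.6] None
```

Request:
apply_moves --linear '[[0.262, -0.043, 0], [0.497, -0.164, 0], [0.683, -0.353, 0], [0.802, -0.59, 0], [0.842, -0.852, 0]]' --delta_rot '[[0, 0, 0], [0, 0, 0], [0, 0, 0], [0, 0, 0], [0, 0, 0]]'

```text
clock: 14.65
position: [0.5499, 0.1622, 0.2376]
tool_rot: [3.141, 0.003, 1.564]
force: [1.0, -23.9, 8.0]
grip_width: 0.0262
finger_force: 34.1
```

```bash
python3 m.py; python3 gen2.py 1.5708 1.5708 1.5708 1.5708
```

```text
14.650 [  1.  -23.9   8. ] [(0.12, 2551, 0.0943)]
green 18.970  mean speed 2.221 rad/s
[[-0.043, -0.261, 0], [-0.165, -0.496, 0], [-0.353, -0.683, 0], [-0.59, -0.802, 0], [-0.852, -0.841, 0]] phi 3.142
[[-0.262, 0.043, 0], [-0.497, 0.164, 0], [-0.683, 0.353, 0], [-0.802, 0.59, 0], [-0.842, 0.852, 0]] phi 4.712
[[0.043, 0.261, 0], [0.165, 0.496, 0], [0.353, 0.683, 0], [0.59, 0.802, 0], [0.852, 0.841, 0]] phi 0.000
[[0.262, -0.043, 0], [0.497, -0.164, 0], [0.683, -0.353, 0], [0.802, -0.59, 0], [0.842, -0.852, 0]] phi 1.571
```

Request:
apply_moves --linear '[[-0.043, -0.261, 0], [-0.165, -0.496, 0], [-0.353, -0.683, 0], [-0.59, -0.802, 0], [-0.852, -0.841, 0]]' --delta_rot '[[0, 0, 0], [0, 0, 0], [0, 0, 0], [0, 0, 0], [0, 0, 0]]'

```text
clock: 15.12
position: [0.4644, 0.0785, 0.2378]
tool_rot: [3.141, -0.0, 1.567]
force: [6.6, 1.7, 0.0]
grip_width: 0.0264
finger_force: 33.4
```

```bash
python3 m.py
```

```text
15.117 [6.6 1.7 0. ] [(1.05, 3519, 0.0943)]
green 19.900  mean speed 1.993 rad/s
```

Request:
apply_moves --linear '[[-0.262, 0.043, 0], [-0.497, 0.164, 0], [-0.683, 0.353, 0], [-0.802, 0.59, 0], [-0.842, 0.852, 0]]' --delta_rot '[[0, 0, 0], [0, 0, 0], [0, 0, 0], [0, 0, 0], [0, 0, 0]]'

```text
clock: 15.58
position: [0.5516, -0.0089, 0.2379]
tool_rot: [3.141, 0.001, 1.562]
force: [-1.7, 9.7, 1.6]
grip_width: 0.0259
finger_force: 33.5
```

```bash
python3 m.py
```

```text
15.583 [-1.7  9.7  1.6] [(2.084, 72, 0.0664)]
green 20.934  mean speed 2.216 rad/s
```

Request:
apply_moves --linear '[[0.043, 0.261, 0], [0.165, 0.496, 0], [0.353, 0.683, 0], [0.59, 0.802, 0], [0.852, 0.841, 0]]' --delta_rot '[[0, 0, 0], [0, 0, 0], [0, 0, 0], [0, 0, 0], [0, 0, 0]]'

```text
clock: 16.05
position: [0.6354, 0.0798, 0.2375]
tool_rot: [-3.14, -0.0, 1.564]
force: [-28.5, -1.9, 13.9]
grip_width: 0.026
finger_force: 35.5
```

```bash
python3 m.py
```

```text
16.050 [-28.5  -1.9  13.9] [(2.892, 3538, 0.0942)]
green 21.742  mean speed 1.731 rad/s
```

Request:
apply_moves --linear '[[0.262, -0.043, 0], [0.497, -0.164, 0], [0.683, -0.353, 0], [0.802, -0.59, 0], [0.842, -0.852, 0]]' --delta_rot '[[0, 0, 0], [0, 0, 0], [0, 0, 0], [0, 0, 0], [0, 0, 0]]'

```text
clock: 16.52
position: [0.5499, 0.1623, 0.2376]
tool_rot: [3.141, 0.003, 1.564]
force: [1.7, -24.7, 8.7]
grip_width: 0.0261
finger_force: 34.2
```

```bash
python3 m.py; python3 gen2.py 1.5708 1.5708 1.5708 1.5708 1.5708 1.5708
```

```text
16.517 [  1.7 -24.7   8.7] None
[[-0.043, -0.261, 0], [-0.165, -0.496, 0], [-0.353, -0.683, 0], [-0.59, -0.802, 0], [-0.852, -0.841, 0]] phi 3.142
[[-0.262, 0.043, 0], [-0.497, 0.164, 0], [-0.683, 0.353, 0], [-0.802, 0.59, 0], [-0.842, 0.852, 0]] phi 4.712
[[0.043, 0.261, 0], [0.165, 0.496, 0], [0.353, 0.683, 0], [0.59, 0.802, 0], [0.852, 0.841, 0]] phi 0.000
[[0.262, -0.043, 0], [0.497, -0.164, 0], [0.683, -0.353, 0], [0.802, -0.59, 0], [0.842, -0.852, 0]] phi 1.571
[[-0.043, -0.261, 0], [-0.165, -0.496, 0], [-0.353, -0.683, 0], [-0.59, -0.802, 0], [-0.852, -0.841, 0]] phi 3.142
[[-0.262, 0.043, 0], [-0.497, 0.164, 0], [-0.683, 0.353, 0], [-0.802, 0.59, 0], [-0.842, 0.852, 0]] phi 4.712
```

Request:
apply_moves --linear '[[-0.043, -0.261, 0], [-0.165, -0.496, 0], [-0.353, -0.683, 0], [-0.59, -0.802, 0], [-0.852, -0.841, 0]]' --delta_rot '[[0, 0, 0], [0, 0, 0], [0, 0, 0], [0, 0, 0], [0, 0, 0]]'

```text
clock: 16.98
position: [0.4645, 0.0786, 0.2378]
tool_rot: [3.141, -0.0, 1.567]
force: [7.7, 1.6, 0.7]
grip_width: 0.0257
finger_force: 33.6
```

```bash
python3 m.py
```

```text
16.983 [7.7 1.6 0.7] [(-1.545, 1439, 0.0846)]
green 23.588  mean speed 1.978 rad/s
```

Request:
apply_moves --linear '[[-0.262, 0.043, 0], [-0.497, 0.164, 0], [-0.683, 0.353, 0], [-0.802, 0.59, 0], [-0.842, 0.852, 0]]' --delta_rot '[[0, 0, 0], [0, 0, 0], [0, 0, 0], [0, 0, 0], [0, 0, 0]]'

```text
clock: 17.45
position: [0.5517, -0.0089, 0.2378]
tool_rot: [3.141, 0.001, 1.562]
force: [-1.4, 9.0, 3.5]
grip_width: 0.0261
finger_force: 33.6
```

```bash
python3 m.py
```

```text
17.450 [-1.4  9.   3.5] [(-0.511, 2375, 0.0906)]
green 24.622  mean speed 2.216 rad/s
```

Request:
apply_moves --linear '[[0.043, 0.261, 0], [0.165, 0.496, 0], [0.353, 0.683, 0], [0.59, 0.802, 0], [0.852, 0.841, 0]]' --delta_rot '[[0, 0, 0], [0, 0, 0], [0, 0, 0], [0, 0, 0], [0, 0, 0]]'

```text
clock: 17.92
position: [0.6354, 0.08, 0.2375]
tool_rot: [-3.14, -0.0, 1.564]
force: [-28.7, -2.1, 14.4]
grip_width: 0.0259
finger_force: 35.6
```

```bash
python3 m.py
```

```text
17.917 [-28.7  -2.1  14.4] [(0.5, 1673, 0.0984)]
green 25.633  mean speed 2.166 rad/s
```

Request:
apply_moves --linear '[[0.262, -0.043, 0], [0.497, -0.164, 0], [0.683, -0.353, 0], [0.802, -0.59, 0], [0.842, -0.852, 0]]' --delta_rot '[[0, 0, 0], [0, 0, 0], [0, 0, 0], [0, 0, 0], [0, 0, 0]]'

```text
clock: 18.38
position: [0.55, 0.1623, 0.2376]
tool_rot: [3.141, 0.003, 1.564]
force: [1.7, -24.6, 8.4]
grip_width: 0.026
finger_force: 34.3
```

```bash
python3 m.py
```

```text
18.383 [  1.7 -24.6   8.4] [(1.461, 1771, 0.104)]
green 26.594  mean speed 2.060 rad/s
```

Request:
apply_moves --linear '[[-0.043, -0.261, 0], [-0.165, -0.496, 0], [-0.353, -0.683, 0], [-0.59, -0.802, 0], [-0.852, -0.841, 0]]' --delta_rot '[[0, 0, 0], [0, 0, 0], [0, 0, 0], [0, 0, 0], [0, 0, 0]]'

```text
clock: 18.85
position: [0.4645, 0.0787, 0.2378]
tool_rot: [3.141, -0.0, 1.567]
force: [6.4, 1.4, 2.2]
grip_width: 0.026
finger_force: 33.7
```

```bash
python3 m.py
```

```text
18.850 [6.4 1.4 2.2] [(2.384, 1822, 0.1004)]
green 27.517  mean speed 1.978 rad/s
```

Request:
apply_moves --linear '[[-0.262, 0.043, 0], [-0.497, 0.164, 0], [-0.683, 0.353, 0], [-0.802, 0.59, 0], [-0.842, 0.852, 0]]' --delta_rot '[[0, 0, 0], [0, 0, 0], [0, 0, 0], [0, 0, 0], [0, 0, 0]]'

```text
clock: 19.32
position: [0.5517, -0.0088, 0.2378]
tool_rot: [3.141, 0.001, 1.562]
force: [-1.3, 8.6, 3.1]
grip_width: 0.026
finger_force: 33.7
```

```bash
python3 m.py
```

```text
19.317 [-1.3  8.6  3.1] [(-2.943, 2711, 0.0924)]
green 28.473  mean speed 2.049 rad/s
```

Request:
apply_moves --linear '[[0.004, 0.085, 0], [0.004, 0.085, 0], [0.004, 0.085, 0], [0.004, 0.085, 0], [0.004, 0.085, 0]]' --delta_rot '[[0, 0, 0], [0, 0, 0], [0, 0, 0], [0, 0, 0], [0, 0, 0]]'

```text
clock: 19.78
position: [0.5603, -0.0075, 0.2379]
tool_rot: [3.139, 0.002, 1.563]
force: [1.4, -11.5, 5.9]
grip_width: 0.0262
finger_force: 34.1
```

Request:
apply_moves --linear '[[0, 0, 0], [0, 0, 0], [0, 0, 0], [0, 0, 0], [0, 0, 0]]' --delta_rot '[[0, 0, 0], [0, 0, 0], [0, 0, 0], [0, 0, 0], [0, 0, 0]]'

```text
clock: 20.2
position: [0.5602, -0.0076, 0.2379]
tool_rot: [3.14, 0.002, 1.563]
force: [1.1, -12.0, 5.8]
grip_width: 0.0259
finger_force: 34.1
```

```bash
python3 - <<'E'
import json,numpy as np
st=json.load(open("st.json"));st['phi']+=.1
ps=1.5649;A=np.array([[np.cos(ps),np.sin(ps)],[np.sin(ps),-np.cos(ps)]]);e=np.array([st['x'],st['y']])+A.T@[.0004,.0085]
st['x'],st['y']=map(float,e);print(st);json.dump(st,open("st.json","w"))
from h import *
s,c,p,d=look("wrist","e1.npz");print(s['clock'],s['force'].round(1),bottle(c,p,'green'))
_,c2,p2,_=look("scene","e1s.npz");_,c3,p3,_=look("top","e1t.npz")
t=np.arange(0,60)
for n,cc,im in(("w",c,p),("s",c2,p2),("t",c3,p3)):
    P=polar(cc,im,(.12,.14,.155));print(n,"from 0deg step 2");print(P[:,0:50:2])
cv2.imwrite("pics/e1.png",np.vstack([cv2.resize(p[:,:,::-1],(400,300)),cv2.resize(p2[120:285,195:415,::-1],(400,300),interpolation=cv2.INTER_CUBIC)]))
E
```

```text
{'phi': 48.794755921538865, 'cx': 0.54975, 'cy': 0.0781, 'x': 0.5583013102409621, 'y': -0.006252196466983486, 'w': 3.3}
20.2 [  1.1 -12.    5.8] [(-2.206, 2233, 0.0919)]
w from 0deg step 2
[[ 74 108 119 171 172 165 167 167 179 177 163  68  68  66 169 160 160 161
  159   0   0   0   0   0   0]
 [224 189 238 240 236 236 237 236 236 198 180  67  60  60 158 155   0   0
    0   0   0   0   0   0   0]
 [240 239 237 236 240 240 238 236 243 242 242 102  97 136  44   0   0   0
    0   0   0   0   0   0   0]]
s from 0deg step 2
[[ 92 103 160 170 172 171 171 177 181 170 130 112 118 149 171 171 170 171
  190 222 221 186 134 102  82]
 [224 225 224 224 225 223 224 221 206 185 150 109 107 148 169 167 168 167
  169 190 217 221 219 224 229]
 [226 226 225 225 225 225 225 226 232 231 195 138 134 209 223 224 204 170
  170 171 169 202 233 233 232]]
t from 0deg step 2
[[217 192 174 199 224 229 229 230 235 235 196 124 104 144 213 232 228 228
  239 253 253 235 216 208 211]
 [255 255 255 255 255 255 255 255 255 250 227 132  99 151 223 226 226 226
  225 233 254 255 254 255 255]
 [255 255 255 255 255 255 255 255 255 255 255 193 156 233 255 255 251 239
  228 227 226 249 255 255 255]]
```

View pics/e1.png

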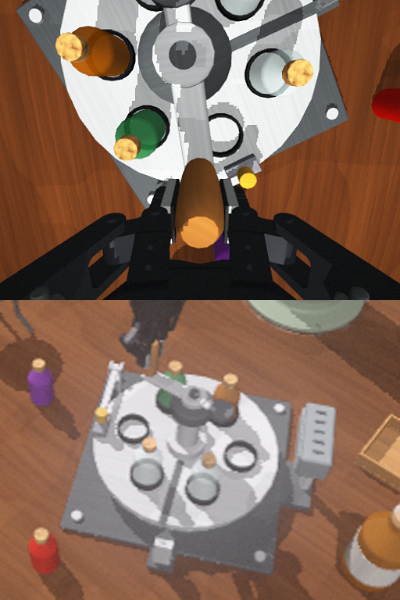

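```bash
cat > pt.py <<'E'
from h import *
def ptr(c,im,lo=10,hi=40,rs=np.arange(.125,.163,.004)):
    t=np.deg2rad(np.arange(lo,hi,.25));g=cv2.cvtColor(im,cv2.COLOR_RGB2GRAY).astype(np.float32);o=[]
    for r in rs:
        q=proj(c,np.c_[C[0]+r*np.cos(t),C[1]+r*np.sin(t),t*0+.064]).astype(np.float32)
        v=cv2.remap(g,q[:,:1],q[:,1:],cv2.INTER_LINEAR)[:,0];th=(v.min()+np.median(v))/2;k=v.argmin()
        a=k
        while a>0 and v[a-1]<th:a-=1
        b=k
        while b<len(v)-1 and v[b+1]<th:b+=1
        o.append((lo+(a+b)/8,(b-a)/4))
    return np.array(o)
E
python3 - <<'E'
from pt import *
for n in("scene","top"):
    z=np.load("e1%s.npz"%n[0]);o=ptr(optics.camera_info(n),z['p']);print(n,o.round(1).tolist(),np.median(o[:,0]))
z=np.load("e1.npz");c=winfo(dict(position=z['pos'],tool_rot=z['rot']));print("w",ptr(c,z['p']).round(1).tolist())
c=optics.camera_info("scene");pi=proj(c,[[*(C+.176*np.array([np.cos(a),np.sin(a)])),.064] for a in(.410,.468)]);print(pi)
u,v=pi[1].astype(int);a=np.load("e1s.npz")['p'][v-28:v+28,u-35:u+35,::-1]
ct=optics.camera_info("top");pj=proj(ct,[[*(C+.176*np.array([np.cos(a),np.sin(a)])),.064] for a in(.410,.468)]);print(pj)
u2,v2=pj[1].astype(int);b=np.load("e1t.npz")['p'][v2-20:v2+36,u2-35:u2+35,::-1];print(u-35,v-28,u2-35,v2-20)
cv2.imwrite("pics/e2.png",np.vstack([cv2.resize(x,(490,300) if 0 else (375,300),interpolation=cv2.INTER_NEAREST) for x in(a,b)]))
E
```

```text
scene [[22.8, 5.5], [22.9, 5.2], [22.9, 5.2], [22.9, 4.8], [22.9, 4.8], [23.0, 4.5], [23.0, 4.0], [22.9, 4.2], [22.9, 4.2], [22.8, 4.0]] 22.875
top [[23.6, 5.2], [23.6, 4.8], [23.9, 4.8], [23.9, 4.8], [24.0, 4.5], [24.0, 4.5], [24.0, 3.5], [23.5, 3.0], [23.5, 3.0], [23.6, 2.8]] 23.75
w [[37.6, 4.2], [37.0, 5.5], [36.4, 6.8], [35.9, 7.8], [35.4, 8.8], [35.0, 9.5], [34.5, 10.5], [34.1, 11.2], [33.8, 12.0], [33.4, 12.8]]
[[283.41243769 245.82088449]
 [286.73964968 246.65408934]]
[[211.94680263 179.74450983]
 [209.47656431 180.87412105]]
251 218 174 160
```

View pics/e2.png

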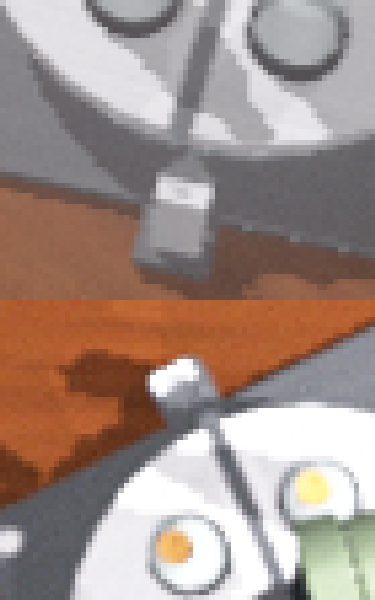

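```bash
sed -i "s/^    else: v=/    elif ',' in a: v=np.array(list(map(float,a.split(','))))\n    else: v=/" gen2.py; python3 gen2.py .167,.167,0,0,0
```

```text
[[0.027, 0.138, 0], [0.077, 0.27, 0], [0.077, 0.27, 0], [0.077, 0.27, 0], [0.077, 0.27, 0]] phi 5.146
```

Request:
apply_moves --linear '[[0.027, 0.138, 0], [0.077, 0.27, 0], [0.077, 0.27, 0], [0.077, 0.27, 0], [0.077, 0.27, 0]]' --delta_rot '[[0, 0, 0], [0, 0, 0], [0, 0, 0], [0, 0, 0], [0, 0, 0]]'

```text
clock: 20.77
position: [0.5877, 0.0007, 0.2379]
tool_rot: [3.139, 0.001, 1.564]
force: [5.4, -8.2, 5.5]
grip_width: 0.0257
finger_force: 34.0
```

```bash
cat > e.py <<'E'
from pt import *
import sys
k=sys.argv[1];print(monitor.observe()['clock'],monitor.observe()['force'].round(1))
for n in("scene","top"):
    s,c,p,d=look(n,"%s%s.npz"%(k,n[0]));o=ptr(c,p);print(n,o[:,0].round(2).tolist(),np.median(o[:,0]))
E
python3 e.py e3
```

```text
20.7667 [ 5.4 -8.2  5.5]
scene [25.25, 25.25, 25.38, 25.25, 25.25, 25.38, 25.5, 25.25, 25.25, 25.25] 25.25
top [26.12, 26.25, 26.12, 26.12, 26.12, 26.12, 26.12, 26.0, 26.0, 26.0] 26.125
```

```bash
python3 - <<'E'
from pt import *
for n in("scene","top"):
    c=optics.camera_info(n);im=np.load("e3%s.npz"%n[0])['p'].astype(np.float32)
    for r,z in((.186,.075),(.192,.075),(.198,.075)):
        t=np.deg2rad(np.arange(14,40,1.));q=proj(c,np.c_[C[0]+r*np.cos(t),C[1]+r*np.sin(t),t*0+z]).astype(np.float32)
        v=cv2.remap(im,q[:,:1],q[:,1:],cv2.INTER_LINEAR)[:,0];print(n,r,v[:,2].astype(int).tolist())
c=optics.camera_info("scene");a=np.load("e3s.npz")['p'][225:269,262:317,::-1]
ct=optics.camera_info("top");b=np.load("e3t.npz")['p'][160:204,182:237,::-1]
cv2.imwrite("pics/e3.png",np.hstack([cv2.resize(x,(395,316),interpolation=cv2.INTER_CUBIC) for x in(a,b)]))
for n in("scene","top"):
    print([proj(optics.camera_info(n),[[*(C+.176*np.array([np.cos(x),np.sin(x)])),.064]]).round(2).tolist() for x in np.deg2rad([25.25,26.8])])
E
```

```text
scene 0.186 [100, 102, 101, 99, 104, 103, 103, 102, 101, 102, 115, 129, 134, 134, 130, 116, 103, 101, 104, 101, 103, 102, 98, 99, 101, 100]
scene 0.192 [100, 98, 100, 101, 101, 101, 101, 100, 107, 124, 133, 135, 133, 135, 133, 133, 124, 110, 102, 102, 103, 101, 101, 102, 101, 100]
scene 0.198 [102, 100, 100, 101, 101, 99, 100, 101, 144, 175, 184, 187, 181, 186, 195, 205, 192, 136, 100, 103, 99, 101, 102, 102, 102, 101]
top 0.186 [42, 42, 42, 43, 46, 71, 120, 160, 169, 163, 143, 143, 149, 157, 145, 133, 123, 110, 89, 57, 35, 32, 34, 29, 28, 27]
top 0.192 [42, 42, 43, 45, 45, 57, 104, 156, 160, 158, 155, 157, 157, 161, 159, 161, 155, 131, 94, 53, 31, 32, 31, 31, 30, 28]
top 0.198 [48, 47, 48, 51, 42, 55, 96, 144, 185, 224, 236, 200, 193, 207, 215, 226, 240, 228, 126, 49, 26, 35, 35, 33, 33, 26]
[[[285.17, 246.28]], [[286.73, 246.65]]]
[[[210.63, 180.32]], [[209.49, 180.87]]]
```

View pics/e3.png

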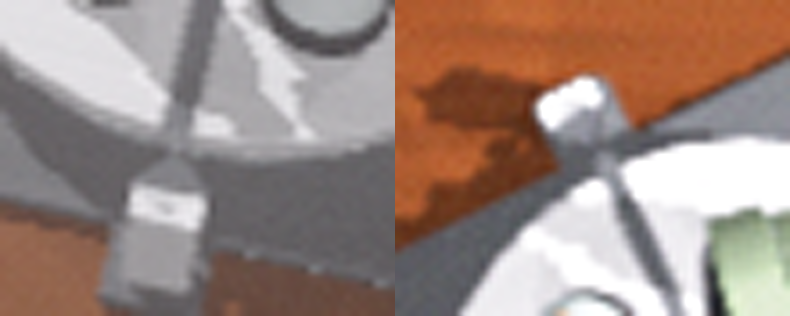

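```bash
python3 gen2.py .19,0,0,0,0
```

```text
[[0.082, 0.138, 0], [0.082, 0.138, 0], [0.082, 0.138, 0], [0.082, 0.138, 0], [0.082, 0.138, 0]] phi 5.336
```

Request:
apply_moves --linear '[[0.082, 0.138, 0], [0.082, 0.138, 0], [0.082, 0.138, 0], [0.082, 0.138, 0], [0.082, 0.138, 0]]' --delta_rot '[[0, 0, 0], [0, 0, 0], [0, 0, 0], [0, 0, 0], [0, 0, 0]]'

```text
clock: 21.28
position: [0.6014, 0.0093, 0.2379]
tool_rot: [3.139, 0.001, 1.564]
force: [3.5, -5.6, 3.9]
grip_width: 0.0259
finger_force: 34.0
```

```bash
python3 e.py e4
```

```text
21.2833 [ 3.5 -5.6  3.9]
scene [26.12, 26.25, 26.38, 26.25, 26.25, 26.38, 26.38, 26.62, 26.25, 26.38] 26.3125
top [27.12, 27.25, 27.25, 27.12, 27.12, 27.25, 27.5, 27.38, 27.12, 27.12] 27.1875
```

Request:
apply_moves --linear '[[0, 0, 0], [0, 0, 0], [0, 0, 0], [0, 0, 0], [0, 0, 0]]' --delta_rot '[[0, 0, 0], [0, 0, 0], [0, 0, 0], [0, 0, 0], [0, 0, 0]]' --gripper 1

```text
clock: 21.8
position: [0.5997, 0.0098, 0.2372]
tool_rot: [-3.141, -0.0, 1.565]
force: [0.8, 0.5, 0.2]
grip_width: 0.0841
finger_force: 0.0
```

Request:
apply_moves --linear '[[0, 0, -0.1], [0, 0, -0.3], [0, 0, -0.55], [0, 0, -0.8], [0, 0, -1.0]]' --delta_rot '[[0, 0, 0], [0, 0, 0], [0, 0, 0], [0, 0, 0], [0, 0, 0]]'

```text
clock: 22.22
position: [0.5998, 0.0097, 0.34]
tool_rot: [3.14, -0.0, 1.565]
force: [-0.0, 0.1, 0.6]
grip_width: 0.0852
finger_force: 0.0
```

Request:
apply_moves --linear '[[0, 0, -0.2], [0, 0, -0.3], [0, 0, -0.3], [0, 0, -0.3], [0, 0, -0.3]]' --delta_rot '[[0, 0, 0], [0, 0, 0], [0, 0, 0], [0, 0, 0], [0, 0, 0]]'

```text
clock: 22.63
position: [0.5993, 0.0094, 0.3662]
tool_rot: [-3.14, 0.0, 1.565]
force: [-0.3, 0.3, -0.7]
grip_width: 0.0854
finger_force: 0.0
```

```bash
python3 e.py e5; python3 - <<'E'
from h import *
p=np.load("e5s.npz")['p'];cv2.imwrite("pics/e5.png",cv2.resize(p[100:290,190:430,::-1],None,fx=3,fy=3,interpolation=cv2.INTER_CUBIC))
E
```

```text
22.6333 [-0.3  0.3 -0.7]
scene [26.12, 26.25, 26.38, 26.25, 26.25, 26.38, 26.38, 26.5, 26.25, 26.38] 26.3125
top [23.25, 23.12, 20.0, 19.25, 18.62, 27.25, 27.38, 27.38, 27.12, 27.0] 25.125
```

View pics/e5.png

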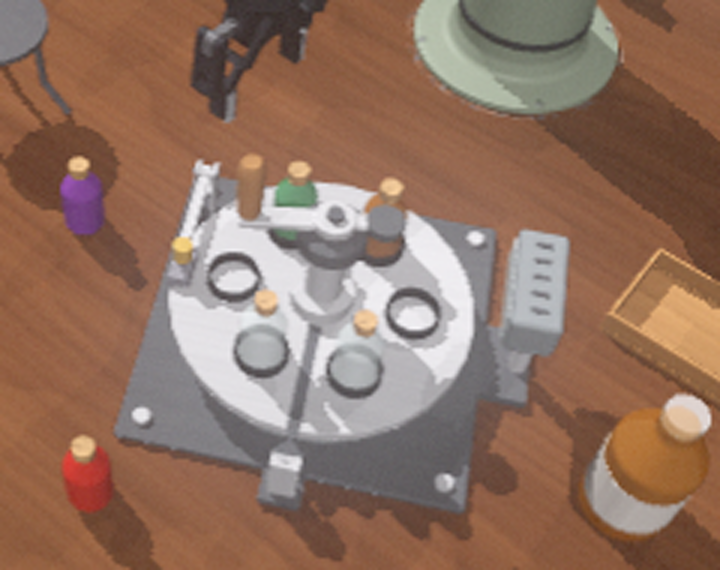

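The picture shows the pointer bar (about 305,400) running into the index nose (about 287,450). All four bottles are upright, the wiper is in place and the gripper is clear of the handle. The carousel hasn't moved since I let go, still 26.31° in the scene view, so I'm handing in.

```bash
python3 -c "
from workcell import workorder
print(workorder.job_done())"
```

```text
the job is handed in; nothing more can be done
None
```

Job handed in at about 23 s: the carousel averaged about 20 rpm (2.06 rad/s from camera readings) for over six seconds, then came to rest with its pointer within about 0.5° of the index post; the crank was released and the bottles and wiper were still in place, but no verdict came back.

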